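# Load a tube carrier against the analyser's sprung stop

## Robot

A 6-joint arm with a two-finger parallel gripper is mounted at the origin on the work surface. World frame = base frame: x ahead of the robot, y to its left, z up, the work surface at z = 0. Lengths are in m, angles in rad, forces in N, time in s.
With the tool pointing down it reaches from about 0.425 to 0.95 m from the base axis. Payload 3.5 kg.
Tool frame: the origin (TCP) lies midway between the tips of the shut fingers; the grasp point (between the pads) lies 19 mm behind it (ctrl.hold_point_z is the distance from the TCP to the grasp point, in m); z points along the fingers, y is the line along which they close (so a half turn about z gives the same grasp; the last joint's range is limited). The gripper opens to 85 mm and grips with 20 to 120 N. Pads are 22 mm wide; open, the fingers measure 114 mm over their backs; the gripper's body (76 mm by 85 mm) begins 54 mm behind the grasp point. The pads swing forward as they close: fully open they stand 13 mm farther back than shut.
Start: joints at [-1.439, 0.286, 1.577, -0, 1.279, -0.15], TCP at [0.188, -0.648, 0.231] pointing down, gripper open.
Joint ranges: [-2.77, 2.77], [-0.9, 2.22], [0.21, 2.48], [-1.53, 4.67], [0.24, 2.81], [-2.84, 2.84]. Speed limits (rad/s): [2.79, 2.79, 3.14, 3.14, 3.14, 3.14].

## Interface

Orientations are given as a unit quaternion [x, y, z, w].
In Python, from plant import readout, cams, sign_off, ctrl gives the robot as it stands. The module is installed in compiled form; this text tells all that it offers.
- The arm moves only by the tool step_arm, never from a script. Its argument "increments" is a list of rows, each a list of 2 entries, a list of its own where there are three numbers: the shift along the world's x, y, z in mm, then the turn, a rotation vector about the world's x, y, z in rad. In form: [[[x, y, z], [rx, ry, rz]], ...]. A call has 1 to 8 rows; each row shifts and turns the commanded pose from where the row before left it; what a row does not reach is not made up. A row lasts 1/12 s, in which the tool goes at most 41.7 mm and 7.16 degrees, less where a joint would pass 70% of its speed; a pose out of reach is approached as far as the arm can. A call is refused whole if a number of a shift passes 41.7 or a number of a turn 0.125, either way. A call with a gripper value outside its range is refused whole. "fingers" is the opening, from -1 (shut) to 1 (fully open), set as the call begins (left out, the last holds). The fingers move at their own pace and stop on an object; "grip_force" is the grip in N (left out, the last holds). Time passes only in rows, so rows that do not move let the fingers close. It gives the time, the measured TCP pose, the force, the opening and the grip force at its end, in the units of the state.
- readout.get_state(): the state, without advancing time (a new reading comes with each control period).
- cams.read_camera(name): name is "scene" or "side" or "wrist"; returns the picture (420x560x3 uint8, red, green, blue); there is no depth.
- cams.get_calibration(name): a dict with "fx", "fy", "cx", "cy" (pixels), "distortion" ([k1, k2, p1, p2, k3] as OpenCV has them; the pictures are not rectified), "eye" and "rotation" of the camera in the world; the wrist camera has in their place "T_tool_cam" (4x4, takes a point from camera to tool coordinates, whose origin is the TCP and whose axes are the flange's). Camera axes: x right, y up, looking along -z (the intrinsics and any distortion apply to the point x, -y, -z); pixel columns grow to the right and rows downward; lengths in m; the calibration is good to about 2 mm. A picture is of the moment at which its call begins: read the wrist's pose just before it. get_calibration takes no time and is no camera call.
- sign_off(): hands the job in; it is judged then, once.
The state is a dict: "time": time; "qpos": joint angles; "dq": joint speeds; "joint_efforts": joint torques, N m; "eef_pos": TCP position; "tcp_rot": TCP orientation; "contact_force": force on the tool from outside, world axes, zero at the start; "wrist_torque": the same for the moment, N m; "opening": opening from 0.0 (shut) to 1.0 (fully open); "finger_force": force on a finger pad.
Only numpy, scipy, OpenCV 4.12 (cv2) and the standard library are available. Lean on these libraries where they do the work, as an engineer would, in place of code of your own. Each camera call takes 0.05 s, during which the arm holds its last target. There are 200 camera calls.

## Task

Push the open reagent drawer home until it seats in its catch. Then pick up the small four-tube carrier, keep it upright, set it down in the loader's lane and slide it along against the sprung plunger until its end sits firmly, but without ramming, on the two stop posts. Finish while still holding it pressed there, with the drawer home and the other things on the bench left alone.

Things in the scene. Friction and masses are not known exactly. Their poses are not given: they have to be found in the camera images.
- drawer (a joint): opening of the reagent drawer in m: 0 = home, 0.1 = fully open; starts 45 to 80 mm open. About 1 N of friction; in the last 15 mm a sprung roller catch resists with a few newtons more (up to about 8 N in all), and from some 4 mm it pulls the drawer home to its end stop, where it stays.
- drawer_lip (a point): middle of the outer face of the pull lip on the drawer's front, moving with it; x is the closing direction, z up. The lip is 90 mm wide (y), 10 mm high, its middle 52 mm above the bench, and stands 14 mm out from the flat front panel (138 mm wide, down to 8 mm above the bench). Clear bench in front.
- store: low white drawer unit, 180 deep (x) x 150 wide (y) x 68 mm high, fixed to the bench, its grey drawer in the face towards the robot (-x); origin at the centre of its underside, x the way the drawer closes. When closed the lip's outer face is at x = -112 mm.
- carrier: the white four-tube carrier to load, loose, 150 to 310 g: a block 124 long (x) x 36 wide (y) x 64 mm high, two grey-capped tubes near each end sticking up to 90 mm above its underside, a bare 45 mm stretch between to grip across its 36 mm width. Both ends alike. Origin at the centre of its underside, z up.
- loader: rack loader fixed to the bench, 270 (x) x 100 (y) mm; origin at the centre of its underside, x along the lane to the plunger. Lane floor 12 mm above the bench; guide rails (tops 30 mm above the bench) leave 42 mm between them from x = -100 to 70 mm, mouth flared back to -128. Open above: lower the carrier in. White end block, top 76 mm, at x = 103 to 133.
- stop_face (a point): middle of the plane of the two stop posts' faces, at loader x = 85 mm, on the plunger's axis, 57 mm above the bench; axes as the loader's. The carrier's centre is 62 mm short of it (loader x = 23 mm) when its end meets the posts.
- stop: hard stop: two fixed dark steel posts, 12 mm wide, one each side of the plunger (15 mm off its axis), 12 to 68 mm above the bench, faces at loader x = 85 mm; its origin is the loader's origin.
- plunger (a joint): travel of the sprung plunger in m: 0 = out, tip 20 mm ahead of the stop posts (loader x = 65 mm); about 0.020 with the carrier on the posts. A 12 mm steel rod along the lane, axis 57 mm above the bench. The spring pushes back with 3 N at first, 7 N at the stop, and drives a released carrier back; carrier friction adds 1 to 3 N. About 16 N in all is a good holding push.
- tube_block: bystander: wide blue block 110 x 75 x 55 mm holding twelve capped tubes in three rows; loose; origin at the centre of its underside; to be left alone
- long_rack: bystander: empty open-topped rack, 160 x 40 x 50 mm, divided into cells, no tubes; loose; origin at the centre of its underside; to be left alone
- wash_bottle: bystander: white bottle, 60 mm across, 130 mm tall; loose; origin at the centre of its underside; to be left alone
- beaker: bystander: glass beaker, 64 mm across, 70 mm tall; loose; origin at the centre of its underside; to be left alone
- tape_roll: bystander: roll of paper tape lying flat, 64 mm across, 18 mm high; loose; origin at the centre of its underside; to be left alone
- timer: bystander: flat grey timer, 60 x 70 x 22 mm; loose; origin at the centre of its underside; to be left alone
Things that resemble listed ones, but are neither listed nor needed, are in the scene too. What is shaped like the carrier but purple is not meant.

How it is judged:
On the way, in this order (a step that is already met when the one before it is completed fails the run):
1. the drawer is pushed home and seated in its catch, before the carrier is loaded (value of joint drawer below 0.0025 m and value of joint plunger below 0.004 m), for 0.2 s.
2. the carrier stands in the lane (z of carrier in the frame of loader between 0.008 and 0.019 m and y of carrier in the frame of loader between -0.012 and 0.012 m and horizontal distance between carrier and stop_face below 0.16 m and angle between the x axis of carrier and the x axis of loader, either way round below 0.12 rad), for 0.1 s.
At the end, for the whole second after the job is handed in: Drawer home within 3 mm; carrier upright (0.08 rad) and at rest in the lane (within 8 mm of its middle line, 6 mm of its floor, in line to 0.1 rad); plunger pressed in at least 18 mm; the robot holds the carrier on the stop posts with 2 to 30 N on them (value of joint drawer below 0.003 m and value of joint plunger above 0.018 m and contact force between carrier and stop between 2 and 30 N and contact force between carrier and plunger above 3 N and (contact force between carrier and the fingers above 4 N or contact force between carrier and the arm above 4 N) and y of carrier in the frame of loader between -0.008 and 0.008 m and z of carrier in the frame of loader below 0.018 m and angle between the x axis of carrier and the x axis of loader, either way round below 0.1 rad and angle between carrier's own z axis and vertical below 0.08 rad and linear speed of carrier below 0.01 m/s); the arm keeps its last pose, push and grip.
It fails at once if the carrier rams the stop posts (over 60 N) (contact force between carrier and stop above 60 N).
It fails at once if the carrier is tipped more than 0.5 rad (angle between carrier's own z axis and vertical above 0.5 rad).
It fails at once if another thing on the bench is moved over 30 mm (distance of any of tube_block, long_rack, wash_bottle, beaker, tape_roll, timer from where it was at the start of the episode above 0.03 m).
It also fails if it takes over 59 s, if anything falls off the work surface, if the arm or the gripper's body presses on something with over 40 N, if the wrist force passes 120 N, or if a joint passes its speed limit or range.

## Working session

There is one attempt and no reset: what is moved stays moved. The work goes in short steps, Python scripts to look and compute and a tool call to move; the robot and the scene stay as the last step left them, time stands still between calls to the robot, and variables do not carry over. Pictures are saved under pics/ and viewed, at most 10 in all, crops included, and the job is handed in when it is done.

Besides the shell and the picture viewer there is one more tool, called after "Emit:" as name(argument=value, ...), one argument or row to a line, values as JSON. step_arm: Moves the arm, as the interface text tells. Its arguments: {"type":"object","properties":{"increments":{"type":"array","items":{"type":"array"}},"fingers":{"type":"number"},"grip_force":{"type":"number"}},"required":["increments"]}

```bash
mkdir -p pics; cat > h.py <<'E'
import numpy as np, cv2
from plant import readout, cams, ctrl
from scipy.spatial.transform import Rotation as R
def cam(n, st=None):
    c=cams.get_calibration(n)
    K=np.array([[c['fx'],0,c['cx']],[0,c['fy'],c['cy']],[0,0,1.]]);d=np.array(c['distortion'],float)
    if 'eye' in c: return K,d,np.array(c['eye']),np.array(c['rotation']).reshape(3,3) if np.size(c['rotation'])==9 else R.from_quat(c['rotation']).as_matrix()
    st=st or readout.get_state(); T=np.eye(4);T[:3,:3]=R.from_quat(st['tcp_rot']).as_matrix();T[:3,3]=st['eef_pos']
    T=T@np.array(c['T_tool_cam']); return K,d,T[:3,3],T[:3,:3]
def ray(cm,uv):
    K,d,e,Rm=cm
    p=cv2.undistortPoints(np.array(uv,float).reshape(-1,1,2),K,d).reshape(-1,2)
    v=np.c_[p[:,0],-p[:,1],-np.ones(len(p))]@Rm.T
    return e,v
def onz(cm,uv,z):
    e,v=ray(cm,uv); return e+v*((z-e[2])/v[:,2])[:,None]
def proj(cm,P):
    K,d,e,Rm=cm
    q=(np.array(P,float).reshape(-1,3)-e)@Rm*[1,-1,-1]
    return cv2.projectPoints(q,np.zeros(3),np.zeros(3),K,d)[0].reshape(-1,2)
def snap(n,f):
    im=cams.read_camera(n)[:,:,::-1].copy(); cv2.imwrite('pics/'+f,im); return im
E
python3 - <<'E'
from h import *
for n in ('scene','side','wrist'):
    snap(n,n+'0.png'); c=cam(n); print(n,c[2].round(3),(-c[3][:,2]).round(3),c[0][0,0],c[1])
s=readout.get_state(); print(s['time'],s['tcp_rot'],s['contact_force'],s['opening'],ctrl.hold_point_z)
E
```

```text
scene [ 0.979 -0.52   1.076] [-0.372  0.431 -0.822] 398.70744050654145 [-0.09958984  0.          0.          0.          0.        ]
side [0.404 1.12  0.705] [ 0.09  -0.862 -0.499] 453.36627430299944 [-0.05737078  0.          0.          0.          0.        ]
wrist [ 0.251 -0.631  0.372] [-0.252 -0.072 -0.965] 292.8267048909436 [-0.05135858  0.          0.          0.          0.        ]
0.15 [ 9.90089880e-01  1.40431987e-01  1.51221584e-05 -9.41500178e-04] [ 0.43711073 -0.34805272 -0.48754158] 0.998044551460208 0.0187
```

View pics/scene0.png

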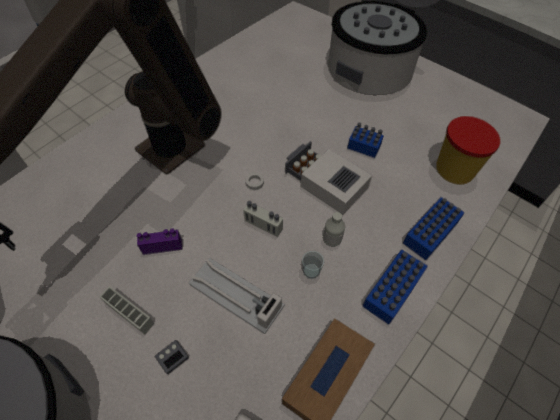

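View pics/side0.png

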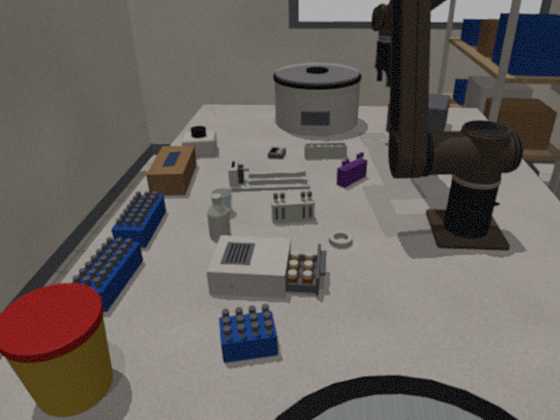

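The scene picture shows the store at (335,180) with its open drawer at (300,158), the white carrier at (263,217), and the loader at (237,293) with its end block at (268,308). The beaker is at (312,265), the bottle at (334,230), the tape at (255,182), the timer at (172,356) and the long rack at (128,309). The side picture shows the same things: carrier at (293,206), loader at (268,180), store at (250,265).

Carrier candidates in the scene picture are white (263,217), purple (160,241) and the grey celled rack (128,309). The white one, with two caps near each end, fits the description. I'll confirm it in a crop.

```bash
python3 - <<'E'
import cv2
a=cv2.imread('pics/scene0.png')[135:335,180:380]; cv2.imwrite('pics/sc.png',cv2.resize(a,None,fx=3,fy=3,interpolation=cv2.INTER_CUBIC))
a=cv2.imread('pics/side0.png')[140:300,200:360]; cv2.imwrite('pics/si.png',cv2.resize(a,None,fx=3.75,fy=3.75,interpolation=cv2.INTER_CUBIC))
E
```

```text
(no output)
```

View pics/sc.png

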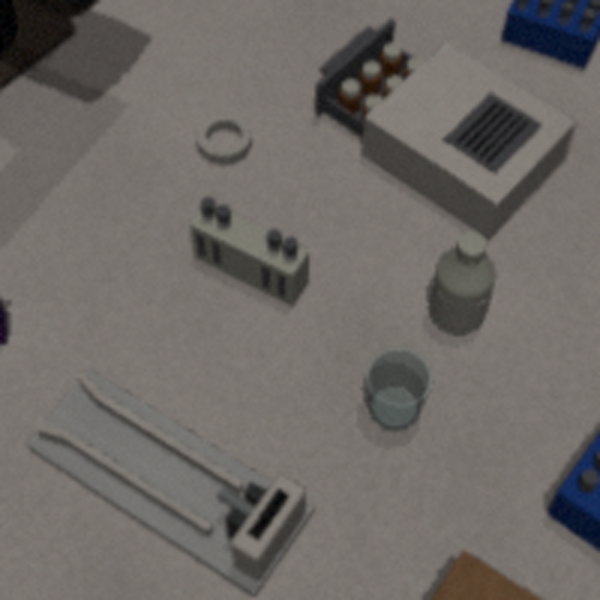

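View pics/si.png

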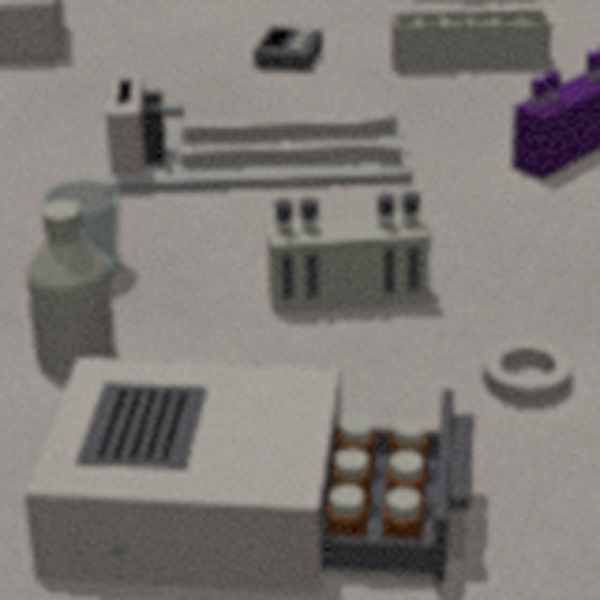

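The crops confirm it. The carrier is the white block with two caps near each end (scene crop 193–308, 200–300). The drawer lip runs at about (350,55), and the loader plate corners are (30,440), (95,372), (312,508) and (255,590), with the end block at (268,525).

```bash
python3 - <<'E'
from h import *
S=cam('scene');D=cam('side')
sc=lambda p:np.array(p)/3+[180,135]-.33
si=lambda p:np.array(p)/3.75+[200,140]-.37
f=lambda n,q:print(n,(q*1000).round(0).tolist())
f('store sc',onz(S,sc([(365,122),(450,47),(575,125),(497,202)]),.068)[:,:2])
f('store si',onz(D,si([(30,495),(85,358),(340,370),(322,508)]),.068)[:,:2])
f('panel top/lip sc',onz(S,sc([(318,72),(393,25)]),.057)[:,:2])
f('lip si outer top',onz(D,si([(472,415),(470,505)]),.057)[:,:2])
f('caps sc',onz(S,sc([(208,202),(223,210),(275,235),(290,242)]),.088)[:,:2])
f('caps si',onz(D,si([(283,203),(309,202),(386,200),(411,199)]),.088)[:,:2])
f('carr top front sc',onz(S,sc([(193,225),(290,277),(308,255)]),.064)[:,:2])
f('carr side si',onz(D,si([(270,248),(428,240)]),.064)[:,:2])
f('loader plate sc',onz(S,sc([(30,440),(95,372),(312,508),(255,590)]),.012)[:,:2])
f('endblk sc',onz(S,sc([(233,545),(288,480),(304,490),(247,555)]),.076)[:,:2])
f('rails sc',onz(S,sc([(85,382),(240,487),(45,433),(208,528)]),.030)[:,:2])
f('rails si',onz(D,si([(395,120),(183,128),(402,152),(183,158)]),.030)[:,:2])
f('plate front si',onz(D,si([(115,180),(412,175)]),.012)[:,:2])
f('bystanders sc',onz(S,sc([(396,400),(460,310),(224,145)]),.0)[:,:2])
E
```

```text
store sc [[492.0, 167.0], [496.0, 318.0], [669.0, 315.0], [664.0, 173.0]]
store si [[663.0, 322.0], [660.0, 170.0], [486.0, 174.0], [485.0, 322.0]]
panel top/lip sc [[400.0, 197.0], [419.0, 312.0]]
lip si outer top [[397.0, 205.0], [397.0, 299.0]]
caps sc [[447.0, -34.0], [465.0, -31.0], [525.0, -20.0], [542.0, -17.0]]
caps si [[545.0, -23.0], [525.0, -25.0], [466.0, -32.0], [447.0, -35.0]]
carr top front sc [[442.0, -54.0], [559.0, -36.0], [556.0, -4.0]]
carr side si [[552.0, 6.0], [433.0, -14.0]]
loader plate sc [[469.0, -318.0], [463.0, -224.0], [721.0, -192.0], [732.0, -285.0]]
endblk sc [[706.0, -282.0], [703.0, -205.0], [720.0, -203.0], [721.0, -281.0]]
rails sc [[473.0, -244.0], [661.0, -225.0], [483.0, -307.0], [666.0, -274.0]]
rails si [[472.0, -297.0], [665.0, -270.0], [463.0, -231.0], [656.0, -209.0]]
plate front si [[716.0, -198.0], [453.0, -222.0]]
bystanders sc [[708.0, -47.0], [694.0, 80.0], [358.0, 81.0]]
```

Emit:
step_arm(
  increments=[
    [[25, 27, 4], [0, 0, -0.05]],
    [[25, 27, 4], [0, 0, -0.05]],
    [[25, 27, 4], [0, 0, 0]],
    [[25, 27, 4], [0, 0, 0]],
    [[25, 27, 4], [0, 0, 0]],
    [[25, 27, 4], [0, 0, 0]],
    [[25, 27, 4], [0, 0, 0]],
    [[25, 27, 4], [0, 0, 0]],
  ],
  fingers=-1,
)

```text
time: 0.82
eef_pos: [0.3886, -0.4307, 0.2632]
tcp_rot: [0.996, 0.091, -0.0, -0.0]
contact_force: [1.3, 0.3, -0.3]
opening: 0.003
finger_force: 0.0
```

Emit:
step_arm(
  increments=[
    [[25, 27, 4], [0, 0, 0]],
    [[25, 27, 4], [0, 0, 0]],
    [[25, 27, 4], [0, 0, 0]],
    [[25, 27, 4], [0, 0, 0]],
    [[25, 27, 4], [0, 0, 0]],
    [[25, 27, 4], [0, 0, 0]],
    [[0, 0, 0], [0, 0, 0]],
    [[0, 0, 0], [0, 0, 0]],
  ],
)

```text
time: 1.48
eef_pos: [0.5386, -0.2688, 0.2872]
tcp_rot: [0.996, 0.093, -0.0, 0.0]
contact_force: [-0.5, -0.9, 0.0]
opening: -0.0
finger_force: 0.0
```

```bash
python3 - <<'E'
from h import *
import pickle
s=readout.get_state();print(s['eef_pos'],s['tcp_rot'],s['qpos'],s['contact_force'])
im=snap('wrist','w1.png'); pickle.dump(cam('wrist',s),open('w1.pkl','wb'))
E
```

```text
[ 0.53858942 -0.26882248  0.28719376] [ 9.95701022e-01  9.26251944e-02 -1.99174592e-04  8.71149439e-05] [-6.31197133e-01  8.88194430e-02  1.70201311e+00 -4.04106480e-04
  1.35094316e+00  7.54171049e-01] [-0.462546   -0.91282339  0.03012216]
```

View pics/w1.png

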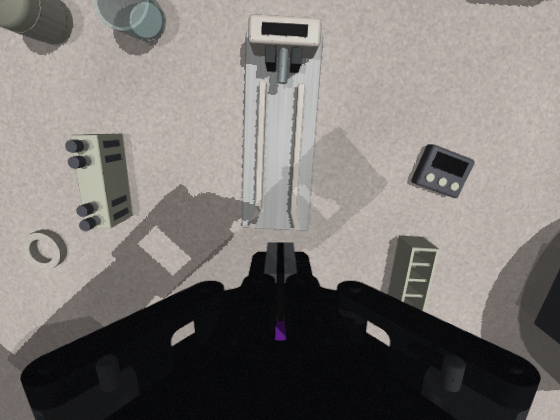

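The wrist picture shows the loader: end block (285,30), plunger (283,65), rails (264,82)–(258,205) and (301,85)–(293,210), plate near end (242,227)–(308,230). The carrier's caps are at (74,146), (76,162), (85,210) and (87,224).

```bash
python3 - <<'E'
from h import *
import pickle
W=pickle.load(open('w1.pkl','rb'))
f=lambda n,q:print(n,(q*1000).round(0).tolist())
f('blk',onz(W,[(249,16),(320,18),(250,40),(319,45)],.076)[:,:2])
f('plate',onz(W,[(242,227),(308,230),(245,45),(323,48)],.012)[:,:2])
f('rails',onz(W,[(264,82),(258,205),(301,85),(293,212)],.030)[:,:2])
f('rod tip',onz(W,[(282,82)],.057)[:,:2])
f('posts',onz(W,[(269,70),(298,71)],.068)[:,:2])
f('caps',onz(W,[(74,146),(76,162),(85,210),(87,224)],.090)[:,:2])
f('carrier top',onz(W,[(104,136),(113,224)],.064)[:,:2])
# predicted projection checks
def T(c,yaw,P): 
    r=R.from_euler('z',yaw).as_matrix(); return np.array(P)@r.T+[c[0],c[1],0]
S=cam('scene')
for yaw,c in ((.12,(.594,-.255)),):
    P=T(c,yaw,[(-.135,.05,.012),(-.135,-.05,.012),(.103,.05,.076),(.103,-.05,.076),(.065,0,.057)])
    print(proj(W,P).round(0).tolist(), ((proj(S,P)-[180,135])*3).round(0).tolist())
E
```

```text
blk [[715.0, -203.0], [728.0, -278.0], [692.0, -208.0], [701.0, -283.0]]
plate [[454.0, -228.0], [467.0, -326.0], [701.0, -193.0], [716.0, -294.0]]
rails [[658.0, -227.0], [497.0, -246.0], [663.0, -274.0], [496.0, -297.0]]
rod tip [[658.0, -250.0]]
posts [[666.0, -233.0], [672.0, -266.0]]
caps [[543.0, -25.0], [525.0, -28.0], [467.0, -39.0], [449.0, -42.0]]
carrier top [[557.0, -45.0], [444.0, -61.0]]
[[238.0, 226.0], [304.0, 230.0], [237.0, 39.0], [327.0, 45.0], [280.0, 81.0]] [[90.0, 364.0], [25.0, 439.0], [285.0, 461.0], [220.0, 550.0], [219.0, 490.0]]
```

Emit:
step_arm(
  increments=[
    [[-11, 32, 0], [0, 0, 0]],
    [[-11, 32, 0], [0, 0, 0]],
    [[-11, 32, 0], [0, 0, 0]],
    [[-11, 32, 0], [0, 0, 0]],
    [[-11, 32, 0], [0, 0, 0]],
    [[-11, 32, 0], [0, 0, 0]],
    [[-11, 32, -15], [0, 0, 0]],
    [[-11, 32, -15], [0, 0, 0]],
  ],
)

```text
time: 2.2
eef_pos: [0.4491, -0.0147, 0.2577]
tcp_rot: [0.996, 0.089, 0.001, 0.001]
contact_force: [0.3, 0.6, 0.3]
opening: 0.002
finger_force: 0.0
```

Emit:
step_arm(
  increments=[
    [[-11, 32, -20], [0, 0, 0]],
    [[-11, 32, -20], [0, 0, 0]],
    [[-11, 32, -20], [0, 0, 0]],
    [[-11, 32, -20], [0, 0, 0]],
    [[-11, 32, -20], [0, 0, 0]],
    [[-11, 32, -20], [0, 0, 0]],
    [[-11, 32, -20], [0, 0, 0]],
    [[0, 36, -17], [0, 0, 0]],
  ],
)

```text
time: 2.87
eef_pos: [0.3704, 0.245, 0.0984]
tcp_rot: [0.996, 0.09, -0.001, 0.001]
contact_force: [0.9, 0.2, -0.1]
opening: 0.002
finger_force: 0.0
```

Emit:
step_arm(
  increments=[
    [[-3, 0, -20], [0, 0, 0]],
    [[0, 0, -20], [0, 0, 0]],
    [[0, 0, -16], [0, 0, 0]],
    [[0, 0, 0], [0, 0, 0]],
    [[0, 0, 0], [0, 0, 0]],
  ],
)

```text
time: 3.28
eef_pos: [0.3693, 0.2443, 0.0435]
tcp_rot: [0.996, 0.09, -0.001, 0.0]
contact_force: [0.0, 0.1, 0.4]
opening: 0.001
finger_force: 0.0
```

```bash
python3 - <<'E'
from h import *
s=readout.get_state();print(s['eef_pos'],s['tcp_rot'],s['qpos'],s['contact_force'])
im=snap('side','s2.png'); cv2.imwrite('pics/s2c.png',cv2.resize(im[170:310,190:400],None,fx=3,fy=3))
E
```

```text
[0.36925093 0.2443393  0.0435088 ] [ 9.95954304e-01  8.98497700e-02 -1.34908917e-03  4.72251873e-04] [ 3.54784347e-01  2.82646279e-02  2.25614616e+00 -2.71009136e-04
  8.60033217e-01  1.74581538e+00] [0.04165526 0.10528315 0.37370903]
```

View pics/s2c.png

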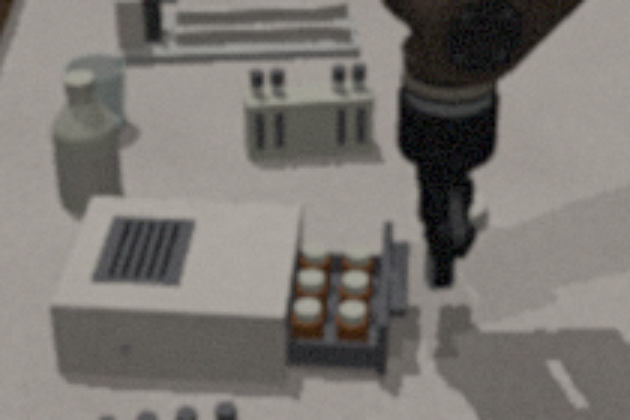

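The fingertip (440,275) stands in front of the lip (400,280), centred on it. I'll push along +x.

Emit:
step_arm(
  increments=[
    [[10, 0, 0], [0, 0, 0]],
    [[10, 0, 0], [0, 0, 0]],
    [[10, 0, 0], [0, 0, 0]],
    [[8, 0, 0], [0, 0, 0]],
    [[8, 0, 0], [0, 0, 0]],
    [[8, 0, 0], [0, 0, 0]],
    [[5, 0, 0], [0, 0, 0]],
    [[5, 0, 0], [0, 0, 0]],
  ],
)

```text
time: 4.0
eef_pos: [0.4346, 0.2457, 0.0444]
tcp_rot: [0.996, 0.091, 0.0, -0.0]
contact_force: [-1.8, 0.3, 1.0]
opening: -0.001
finger_force: 0.7
```

Emit:
step_arm(
  increments=[
    [[4, 0, 0], [0, 0, 0]],
    [[4, 0, 0], [0, 0, 0]],
    [[4, 0, 0], [0, 0, 0]],
    [[3, 0, 0], [0, 0, 0]],
    [[2, 0, 0], [0, 0, 0]],
    [[1, 0, 0], [0, 0, 0]],
  ],
)

```text
time: 4.5
eef_pos: [0.4512, 0.2458, 0.0442]
tcp_rot: [0.996, 0.091, -0.001, -0.0]
contact_force: [-5.5, 1.9, 3.4]
opening: -0.001
finger_force: 2.6
```

Emit:
step_arm(
  increments=[
    [[2, 0, 0], [0, 0, 0]],
    [[2, 0, 0], [0, 0, 0]],
    [[1, 0, 0], [0, 0, 0]],
    [[0, 0, 0], [0, 0, 0]],
  ],
)

```text
time: 4.83
eef_pos: [0.4515, 0.2458, 0.044]
tcp_rot: [0.996, 0.09, -0.007, 0.0]
contact_force: [-16.9, 0.7, 14.3]
opening: -0.004
finger_force: 8.2
```

The force rose past the catch's 8 N with no more travel, so the drawer is at its end stop. I'll back off, rise and check.

Emit:
step_arm(
  increments=[
    [[-5, 0, 0], [0, 0, 0]],
    [[-10, 0, 0], [0, 0, 0]],
    [[-15, 0, 0], [0, 0, 0]],
    [[-15, 0, 10], [0, 0, 0]],
    [[0, 0, 40], [0, 0, 0]],
    [[0, 0, 40], [0, 0, 0]],
    [[0, -10, 38], [0, 0, 0]],
    [[8, -28, 25], [0, 0, 0]],
  ],
  fingers=1,
)

```text
time: 5.5
eef_pos: [0.4206, 0.2094, 0.2018]
tcp_rot: [0.996, 0.093, 0.004, -0.001]
contact_force: [1.4, -0.1, 0.6]
opening: 0.998
finger_force: 0.0
```

Emit:
step_arm(
  increments=[
    [[11, -31, 10], [0, 0, 0]],
    [[11, -31, 0], [0, 0, 0]],
    [[11, -31, 0], [0, 0, 0]],
    [[11, -31, 0], [0, 0, 0]],
    [[11, -31, 0], [0, 0, 0]],
    [[11, -31, 0], [0, 0, 0]],
    [[0, 0, 0], [0, 0, 0]],
    [[0, 0, 0], [0, 0, 0]],
  ],
)

```text
time: 6.17
eef_pos: [0.4862, 0.0201, 0.2074]
tcp_rot: [0.996, 0.089, 0.001, 0.0]
contact_force: [-0.0, 0.1, 0.3]
opening: 0.999
finger_force: 0.0
```

```bash
python3 - <<'E'
from h import *
import pickle
s=readout.get_state();print(s['eef_pos'],s['tcp_rot'],s['contact_force'])
a=snap('wrist','w3.png'); pickle.dump(cam('wrist',s),open('w3.pkl','wb'))
b=snap('side','s3.png')[195:300,240:380]
a=np.vstack([a,np.zeros((0,560,3),np.uint8)]); b=cv2.resize(b,(240,180),interpolation=cv2.INTER_CUBIC)
o=np.zeros((420,800,3),np.uint8);o[:,:560]=a;o[:180,560:]=b
cv2.imwrite('pics/c3.png',o)
E
```

```text
[0.48623017 0.02013694 0.2074293 ] [9.96025162e-01 8.90695940e-02 6.48390187e-04 2.53729417e-04] [-0.02468093  0.07657679  0.32726416]
```

View pics/c3.png

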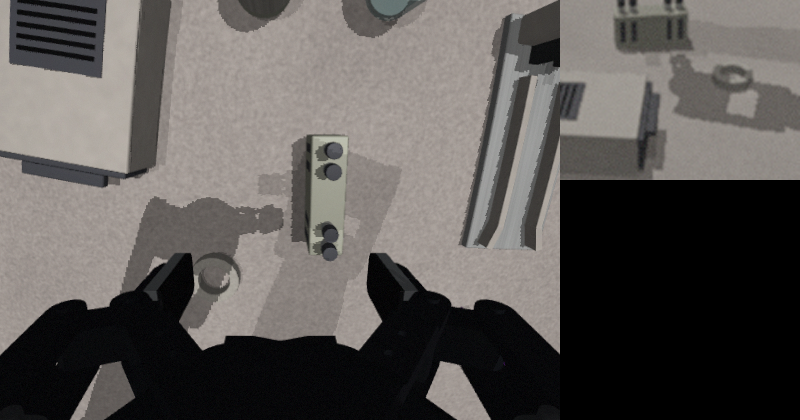

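The drawer is home: its front is flush with the store at (65,170) and in the side inset. The carrier's top corners are (312,135), (348,136), (344,252) and (308,252), with caps at (334,150), (333,171), (331,233) and (330,251).

```bash
python3 - <<'E'
from h import *
import pickle
W=pickle.load(open('w3.pkl','rb'))
im=cv2.imread('pics/w3.png')
q=onz(W,[(312,135),(348,136),(344,252),(308,252)],.064)[:,:2]*1000;print(q.round(),q.mean(0))
q=onz(W,[(334,150),(333,171),(331,233),(330,251)],.090)[:,:2]*1000;print(q.round(),q.mean(0),np.arctan2(*(q[0]-q[3])[::-1]))
# drawer lip, outer bottom edge
q=onz(W,[(24,172),(105,186)],.057)[:,:2]*1000;print(q.round())
q=onz(W,[(0,153),(126,174)],.068)[:,:2]*1000;print('store front',q.round())
E
```

```text
[[552.   0.]
 [557. -34.]
 [441. -58.]
 [434. -20.]] [496.08588432 -28.07603333]
[[543. -19.]
 [525. -22.]
 [468. -33.]
 [450. -36.]] [496.20685275 -27.5173093 ] 0.18674381804746826
[[465. 287.]
 [465. 199.]]
store front [[483. 302.]
 [484. 172.]]
```

Emit:
step_arm(
  increments=[
    [[5, -24, 0], [0, 0, 0]],
    [[5, -24, -20], [0, 0, 0]],
    [[0, 0, -35], [0, 0, 0]],
    [[0, 0, -35], [0, 0, 0]],
    [[0, 0, -35], [0, 0, 0]],
    [[0, 0, -30], [0, 0, 0]],
    [[0, 0, -15], [0, 0, 0]],
    [[0, 0, -9], [0, 0, 0]],
  ],
)

```text
time: 6.93
eef_pos: [0.4934, -0.0244, 0.0255]
tcp_rot: [0.996, 0.092, -0.002, -0.001]
contact_force: [-0.6, -0.5, -0.7]
opening: 1.001
finger_force: 0.0
```

Emit:
step_arm(
  increments=[
    [[0, 0, 0], [0, 0, 0]],
    [[0, 0, 0], [0, 0, 0]],
    [[0, 0, 0], [0, 0, 0]],
    [[0, 0, 0], [0, 0, 0]],
    [[0, 0, 0], [0, 0, 0]],
    [[0, 0, 0], [0, 0, 0]],
  ],
  fingers=-1,
  grip_force=50,
)

```text
time: 7.43
eef_pos: [0.4974, -0.0267, 0.0302]
tcp_rot: [0.996, 0.091, 0.002, 0.001]
contact_force: [0.0, -0.3, 4.8]
opening: 0.413
finger_force: 51.3
```

Emit:
step_arm(
  increments=[
    [[0, 0, 8], [0, 0, 0]],
    [[0, 0, 15], [0, 0, 0]],
    [[0, 0, 25], [0, 0, 0]],
    [[0, 0, 25], [0, 0, 0]],
    [[0, 0, 17], [0, 0, 0]],
    [[3, -12, 0], [0, 0, 0]],
    [[6, -23, 0], [0, 0, -0.02]],
    [[6, -23, 0], [0, 0, -0.02]],
  ],
)

```text
time: 8.1
eef_pos: [0.5101, -0.0848, 0.1178]
tcp_rot: [0.997, 0.071, -0.0, -0.0]
contact_force: [-0.1, 0.6, -2.4]
opening: 0.414
finger_force: 50.4
```

Emit:
step_arm(
  increments=[
    [[6, -23, 0], [0, 0, -0.015]],
    [[6, -23, 0], [0, 0, 0]],
    [[6, -23, 0], [0, 0, 0]],
    [[6, -23, 0], [0, 0, 0]],
    [[6, -23, 0], [0, 0, 0]],
    [[6, -23, 0], [0, 0, 0]],
    [[6, -23, 0], [0, 0, 0]],
    [[4, -15, 0], [0, 0, 0]],
  ],
)

```text
time: 8.77
eef_pos: [0.556, -0.2627, 0.1168]
tcp_rot: [0.998, 0.063, -0.001, -0.0]
contact_force: [-0.9, -0.0, -1.7]
opening: 0.411
finger_force: 50.4
```

Emit:
step_arm(
  increments=[
    [[1, -2, 0], [0, 0, 0]],
    [[0, 0, 0], [0, 0, 0]],
    [[0, 0, 0], [0, 0, 0]],
    [[0, 0, 0], [0, 0, 0]],
  ],
)

```text
time: 9.1
eef_pos: [0.5572, -0.2611, 0.1177]
tcp_rot: [0.998, 0.064, -0.001, -0.001]
contact_force: [0.6, -0.4, -0.6]
opening: 0.415
finger_force: 50.4
```

```bash
python3 - <<'E'
from h import *
import pickle
s=readout.get_state();print(s['eef_pos'],R.from_quat(s['tcp_rot']).as_matrix().round(3).tolist(),s['contact_force'],s['opening'])
a=snap('wrist','w4.png'); pickle.dump(cam('wrist',s),open('w4.pkl','wb'))
b=snap('scene','sc4.png')[215:345,170:300]; b=cv2.resize(b,(240,240),interpolation=cv2.INTER_CUBIC)
c=snap('side','s4.png')[135:235,210:330]; c=cv2.resize(c,(240,180),interpolation=cv2.INTER_CUBIC)
o=np.zeros((420,800,3),np.uint8);o[:,:560]=a;o[:240,560:]=b;o[240:,560:]=c
cv2.imwrite('pics/c4.png',o)
E
```

```text
[ 0.55718983 -0.26107222  0.11768067] [[0.992, 0.127, -0.001], [0.127, -0.992, 0.001], [-0.001, -0.001, -1.0]] [ 0.62243428 -0.40424003 -0.63158915] 0.41533028907318437
```

View pics/c4.png

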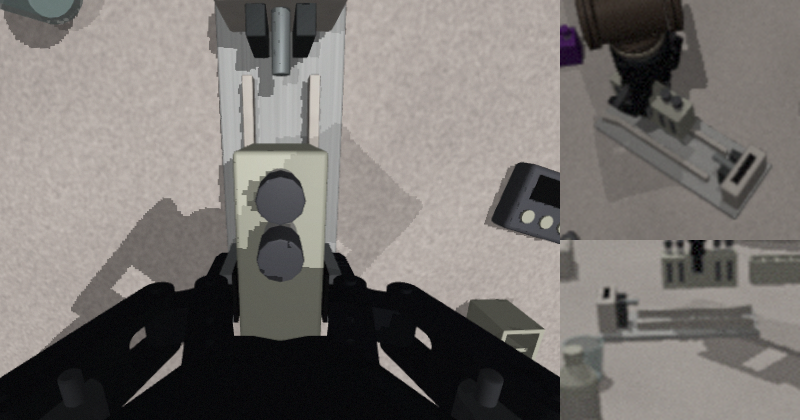

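The carrier is held above the lane with its front top edge at (236–327,152). The rail tips are at (243–253,76) and (310–320,76), and the plunger tip is at (282,75).

```bash
python3 - <<'E'
from h import *
import pickle
W=pickle.load(open('w4.pkl','rb'))
p=lambda uv,z:onz(W,uv,z)[:,:2]*1000
r=p([(243,76),(253,76),(310,76),(320,76)],.03);print('rails',r.round(1).tolist(),'mid',r.mean(0))
t=p([(282,75)],.057)[0];print('rod tip',t)
print('post in/out', p([(246,57),(268,57),(295,57),(316,57)],.068).round(1).tolist())
c=p([(236,152),(327,152)],.1515);print('carrier front',c.round(1).tolist(),c.mean(0))
yaw=.126;ux=np.array([np.cos(yaw),np.sin(yaw)]);uy=np.array([-ux[1],ux[0]])
print('lateral: rails-tool',(r.mean(0)-[557.2,-261.1])@uy,'rod',(t-[557.2,-261.1])@uy,'carrier',(c.mean(0)-[557.2,-261.1])@uy)
print('along: rod tip',(t-[557.2,-261.1])@ux,'carrier front',(c.mean(0)-[557.2,-261.1])@ux)
f=p([(218,140),(343,140)],.012);print('plate edges',f, (f.mean(0)-[557.2,-261.1])@uy)
E
```

```text
rails [[657.1, -221.8], [658.0, -229.1], [663.4, -270.4], [664.3, -277.6]] mid [ 660.71454873 -249.71779352]
rod tip [ 656.87803924 -250.43048084]
post in/out [[662.4, -227.8], [664.1, -240.9], [666.2, -257.0], [667.9, -269.6]]
carrier front [[613.0, -238.7], [617.3, -271.6]] [ 615.17743595 -255.15832637]
lateral: rails-tool -1.716375187889127 rod -1.941290546349823 carrier -1.3912718300266018
along: rod tip 100.2286462849404 carrier front 58.2644911364379
plate edges [[ 607.91228326 -203.71382735]
 [ 621.19175699 -306.25403465]] -1.139664931638147
```

Aligned to within 0.5 mm. I'll lower it.

Emit:
step_arm(
  increments=[
    [[0, -0.5, -15], [0, 0, 0]],
    [[0, 0, -15], [0, 0, 0]],
    [[0, 0, -15], [0, 0, 0]],
    [[0, 0, -12], [0, 0, 0]],
    [[0, 0, -8], [0, 0, 0]],
    [[0, 0, -4], [0, 0, 0]],
    [[0, 0, 0], [0, 0, 0]],
    [[0, 0, 0], [0, 0, 0]],
  ],
)

```text
time: 9.92
eef_pos: [0.5581, -0.263, 0.0497]
tcp_rot: [0.998, 0.063, 0.0, 0.0]
contact_force: [0.9, 0.2, -1.9]
opening: 0.412
finger_force: 50.4
```

Emit:
step_arm(
  increments=[
    [[0, 0, -2], [0, 0, 0]],
    [[0, 0, -2], [0, 0, 0]],
    [[0, 0, -1], [0, 0, 0]],
    [[0, 0, 0], [0, 0, 0]],
    [[0, 0, 0], [0, 0, 0]],
  ],
)

```text
time: 10.33
eef_pos: [0.5577, -0.2629, 0.0444]
tcp_rot: [0.998, 0.063, 0.0, 0.0]
contact_force: [0.3, -0.3, -0.7]
opening: 0.413
finger_force: 50.4
```

Emit:
step_arm(
  increments=[
    [[0, 0, -1], [0, 0, 0]],
    [[0, 0, -1], [0, 0, 0]],
    [[0, 0, -1], [0, 0, 0]],
    [[0, 0, 0], [0, 0, 0]],
    [[0, 0, 0], [0, 0, 0]],
  ],
)

```text
time: 10.75
eef_pos: [0.5578, -0.263, 0.0423]
tcp_rot: [0.998, 0.063, -0.0, 0.0]
contact_force: [-3.8, 1.4, 4.8]
opening: 0.413
finger_force: 51.1
```

Emit:
step_arm(
  increments=[
    [[5, 0.6, 0.5], [0, 0, 0]],
    [[8, 1, 0], [0, 0, 0]],
    [[8, 1, 0], [0, 0, 0]],
    [[8, 1, 0], [0, 0, 0]],
    [[6, 0.8, 0], [0, 0, 0]],
    [[4, 0.5, 0], [0, 0, 0]],
    [[0, 0, 0], [0, 0, 0]],
    [[0, 0, 0], [0, 0, 0]],
  ],
)

```text
time: 11.42
eef_pos: [0.5984, -0.2581, 0.0423]
tcp_rot: [0.998, 0.063, 0.002, 0.001]
contact_force: [1.2, 0.0, 4.1]
opening: 0.414
finger_force: 51.1
```

Emit:
step_arm(
  increments=[
    [[2, 0.25, 0], [0, 0, 0]],
    [[2, 0.25, 0], [0, 0, 0]],
    [[2, 0.25, 0], [0, 0, 0]],
    [[2, 0.25, 0], [0, 0, 0]],
    [[2, 0.25, 0], [0, 0, 0]],
    [[2, 0.25, 0], [0, 0, 0]],
    [[0, 0, 0], [0, 0, 0]],
    [[0, 0, 0], [0, 0, 0]],
  ],
)

```text
time: 12.08
eef_pos: [0.6062, -0.257, 0.0426]
tcp_rot: [0.998, 0.064, -0.004, -0.0]
contact_force: [-13.8, -1.7, 12.2]
opening: 0.411
finger_force: 52.1
```

Emit:
step_arm(
  increments=[
    [[0, 0, 1], [0, 0, 0]],
    [[0, 0, 1], [0, 0, 0]],
    [[2, 0.25, 0], [0, 0, 0]],
    [[2, 0.25, 0], [0, 0, 0]],
    [[0, 0, 0], [0, 0, 0]],
    [[0, 0, 0], [0, 0, 0]],
  ],
)

```text
time: 12.58
eef_pos: [0.61, -0.2564, 0.0428]
tcp_rot: [0.998, 0.063, -0.004, -0.0]
contact_force: [-9.7, -2.9, 5.9]
opening: 0.415
finger_force: 51.2
```

Emit:
step_arm(
  increments=[
    [[1.5, 0.2, 0], [0, 0, 0]],
    [[1.5, 0.2, 0], [0, 0, 0]],
    [[1.5, 0.2, 0], [0, 0, 0]],
    [[1.5, 0.2, 0], [0, 0, 0]],
    [[0, 0, 0], [0, 0, 0]],
    [[0, 0, 0], [0, 0, 0]],
  ],
)

```text
time: 13.08
eef_pos: [0.6154, -0.2557, 0.0428]
tcp_rot: [0.998, 0.064, -0.004, -0.001]
contact_force: [-11.1, -3.2, 5.6]
opening: 0.417
finger_force: 51.4
```

Emit:
step_arm(
  increments=[
    [[1, 0.1, 0], [0, 0, 0]],
    [[1, 0.1, 0], [0, 0, 0]],
    [[0, 0, 0], [0, 0, 0]],
    [[0, 0, 0], [0, 0, 0]],
  ],
)

```text
time: 13.42
eef_pos: [0.617, -0.2555, 0.0429]
tcp_rot: [0.998, 0.064, -0.005, -0.001]
contact_force: [-12.5, -1.7, 7.3]
opening: 0.417
finger_force: 51.6
```

Emit:
step_arm(
  increments=[
    [[1, 0.1, 0], [0, 0, 0]],
    [[0, 0, 0], [0, 0, 0]],
    [[0, 0, 0], [0, 0, 0]],
  ],
)

```text
time: 13.67
eef_pos: [0.6179, -0.2553, 0.0429]
tcp_rot: [0.998, 0.064, -0.005, -0.001]
contact_force: [-12.9, -1.9, 7.3]
opening: 0.408
finger_force: 51.6
```

Emit:
step_arm(
  increments=[
    [[1, 0.1, 0], [0, 0, 0]],
    [[0, 0, 0], [0, 0, 0]],
    [[0, 0, 0], [0, 0, 0]],
  ],
)

```text
time: 13.92
eef_pos: [0.6186, -0.2553, 0.0429]
tcp_rot: [0.998, 0.064, -0.005, -0.001]
contact_force: [-13.9, -2.1, 8.0]
opening: 0.417
finger_force: 51.7
```

Emit:
step_arm(
  increments=[
    [[1, 0.1, 0], [0, 0, 0]],
    [[0, 0, 0], [0, 0, 0]],
    [[0, 0, 0], [0, 0, 0]],
  ],
)

```text
time: 14.17
eef_pos: [0.6186, -0.2553, 0.043]
tcp_rot: [0.998, 0.064, -0.007, -0.001]
contact_force: [-17.5, -2.9, 9.7]
opening: 0.417
finger_force: 51.9
```

Stalled at x = 618.6 while the force rises, so it is on the posts, where expected. I'll add a little push, ease the down-force and check.

Emit:
step_arm(
  increments=[
    [[1, 0.1, 0.5], [0, 0, 0]],
    [[0.5, 0.1, 0.3], [0, 0, 0]],
    [[0, 0, 0], [0, 0, 0]],
    [[0, 0, 0], [0, 0, 0]],
    [[0, 0, 0], [0, 0, 0]],
    [[0, 0, 0], [0, 0, 0]],
  ],
)

```text
time: 14.67
eef_pos: [0.6186, -0.2553, 0.043]
tcp_rot: [0.998, 0.064, -0.008, -0.001]
contact_force: [-20.1, -3.8, 9.9]
opening: 0.415
finger_force: 51.8
```

```bash
python3 - <<'E'
from h import *
s=readout.get_state();print(s['eef_pos'],R.from_quat(s['tcp_rot']).as_matrix().round(3).tolist(),s['contact_force'],s['opening'])
a=snap('wrist','w5.png')
b=snap('scene','sc5.png')[215:345,170:300]; b=cv2.resize(b,(240,240),interpolation=cv2.INTER_CUBIC)
c=snap('side','s5.png')[150:290,210:350]; c=cv2.resize(c,(240,180),interpolation=cv2.INTER_CUBIC)
o=np.zeros((420,800,3),np.uint8);o[:,:560]=a;o[:240,560:]=b;o[240:,560:]=c
cv2.imwrite('pics/c5.png',o)
E
```

```text
[ 0.61864555 -0.25534057  0.04304856] [[0.992, 0.128, -0.017], [0.128, -0.992, 0.001], [-0.017, -0.003, -1.0]] [-20.05290058  -3.75299981   9.87733536] 0.4145476937778915
```

View pics/c5.png

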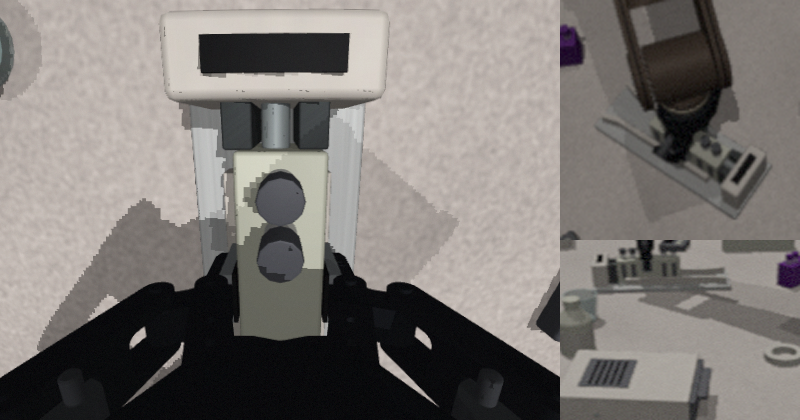

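The carrier's end (y=150) sits on both posts (240,125) and (313,125), with the plunger pressed in. The drawer front is flush, and the push is steady at about 20 N.

```bash
python3 -c "
from plant import sign_off; print(sign_off())"
```

```text
the job is handed in; nothing more can be done
None
```

The job is handed in, with no verdict returned: the drawer is home, the carrier is upright in the lane and held on both stop posts with a total push of about 20 N (my estimate is 7–9 N of that on the posts), and the arm touched none of the other things on the bench.

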